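Seat the deflector magnet against the stop of the deflection bench

ROBOT

A 7-joint arm with a two-finger parallel gripper is mounted at the origin on the work surface. World frame = base frame: x ahead of the robot, y to its left, z up, the work surface at z = 0. Lengths are in m, angles in rad, forces in N, time in s.
With the tool pointing down it reaches from about 0.425 to 1.025 m from the base axis. Payload 9.4 kg.
Tool frame: the origin (TCP) lies between the finger pads; the fingertips stand 8 mm ahead of it and the grasp point (between the pads) lies 11 mm behind it; z points along the fingers, y is the line along which they close (so a half turn about z gives the same grasp; the last joint's range is limited). The gripper opens to 93 mm and grips with 3 to 60 N. Pads are 15 mm wide; open, the fingers measure 128 mm over their backs; the gripper's body (75 mm by 188 mm) begins 65 mm behind the grasp point.
Start: joints at [-1.311, 0.599, -0.003, 1.599, 0.002, 0.943, -0.08], TCP at [0.24, 0.684, 0.227] pointing down, gripper open.
Joint ranges: [-2.57, 2.57], [-0.35, 1.97], [-1.29, 1.29], [0.11, 2.56], [-1.05, 4.19], [0.11, 1.86], [-2.63, 2.63]. Speed limits (rad/s): [2.22, 2.22, 3.01, 3.01, 3.14, 3.14, 3.14].

INTERFACE

Orientations are given as [roll, pitch, yaw] about the fixed x, y, z axes, in that order (R = Rz(yaw) Ry(pitch) Rx(roll)).
In Python, from bench import r gives the robot as it stands. The module is installed in compiled form; this text tells all that it offers.
- The arm moves only by the tool arm_command, never from a script. Its argument "increments" is text: rows parted by semicolons, each of 4 numbers parted by spaces: the shift along the world's x, y, z each as a share of 300 mm, from -1 to 1, then the turn about the world's z as a share of pi/4 rad, from -1 to 1. In form: dx dy dz roll; .... A call has exactly 5 rows; each row is the pose to reach, as a shift and turn from the pose commanded when the call began; what a row does not reach only later rows make up. A row lasts 1/12 s, in which the tool goes at most 41.7 mm and 7.16 degrees, less where a joint would pass 70% of its speed; a pose out of reach is approached as far as the arm can. A call with a number of a shift or a turn outside -1 to 1 is refused whole. A call with a gripper value outside its range is refused whole. "gripper" is the opening, from 0 (shut) to 1 (fully open), set as the call begins (left out, the last holds). The fingers move at their own pace and stop on an object; the grip force is fixed at half the most. Time passes only in rows, so rows that repeat a pose let the fingers close, or fill a call up. It gives the time, the measured TCP pose, the force, the opening and the grip force at its end, in the units of the state.
- r.sense(): the state, without advancing time (a new reading comes with each control period).
- r.snapshot(name): name is "scene" or "top" or "wrist"; returns the picture (400x640x3 uint8, red, green, blue); there is no depth.
- r.calibration(name): a dict with "K" (3x3 intrinsics, pixels), "dist" ([k1, k2, p1, p2, k3] as OpenCV has them; the pictures are not rectified), "xyz" and "orientation" of the camera in the world. Camera axes: x right, y up, looking along -z (the intrinsics and any distortion apply to the point x, -y, -z); pixel columns grow to the right and rows downward; lengths in m; the calibration is good to about 2 mm. A picture is of the moment at which its call begins: read the wrist's pose just before it. calibration takes no time and is no camera call; for the wrist camera it gives the pose at the moment of the call.
- r.close_job(): hands the job in; it is judged then, once.
The state is a dict: "time_s": time; "joint_pos": joint angles; "dq": joint speeds; "joint_torque": joint torques, N m; "tool_pos": TCP position; "eef_rot": TCP orientation; "contact_force": force on the tool from outside, world axes, zero at the start; "torque": the same for the moment, N m; "grip_width": finger opening in m; "grip_force": force on a finger pad.
Only numpy, scipy, OpenCV 4.12 (cv2) and the standard library are available. Lean on these libraries where they do the work, as an engineer would, in place of code of your own. Each camera call takes 0.05 s, during which the arm holds its last target. There are 200 camera calls.

TASK

Set up the deflection bench for the next compass reading: take the red-ended magnet rod from its rest and lay it in the bench's V-groove, red end towards the brass stop and about 3 cm short of its mouth. Then slide it along the groove into the stop until its red end meets the pad hidden inside, hold it there for about a second with a steady push of about 10 N (over 15 N would spoil its setting), and leave it lying there against the pad. Leave the compass, gimbal ring, disc and screwdriver where they are.

Things in the scene. Friction and masses are not known exactly. Their poses are not given: they have to be found in the camera images.
- rod: Magnet rod: smooth steel cylinder, 20 mm in diameter, 120 mm long, 90 to 180 g, the last 30 mm of one end painted red. Origin at its middle, on its axis; x runs along the axis towards the red end (y, z turn as it rolls). At the start it lies level on the rest, axis 34 mm above the table. Sliding in the groove it drags with 0.5 to 2 N.
- red_end (a point): Centre of the rod's red end face.
- plain_end (a point): Centre of the rod's plain steel end face, 120 mm from the red one.
- rest: Low wooden rest, fixed: base plate 125 x 60 x 6 mm with two V-notched saddles, each 16 mm long and 44 mm wide, centred 45 mm either side of the middle, tops 29 mm above the table (5 mm below the lying rod's axis). Between them only the base plate lies under the rod. Origin: middle of its underside; x along the notches, z up.
- bench: Fixed bench: wooden base 340 x 76 x 12 mm with an aluminium bar 46 mm wide, top 45 mm above the table, from x = -130 to +130 mm, and along it a 90 degree V-groove, 18 mm wide, 9 mm deep. Origin on the table under the groove; x along it towards the stop, z up. A rod in it has its axis 50 mm above the table, 5 mm above the bar. Compass seat at x = 166 mm.
- stop: Brass sleeve fixed over the groove, at a different place along it each time: 46 mm long, 56 mm wide, top 71 mm above the table; tunnel 32 mm wide, roof 65 mm above the table. In it, out of sight, a flat unyielding steel pad, 17 mm across, faces the rod, 8 to 33 mm behind the mouth: find it by feel. Origin at table height below the mouth; x as the bench's, z up.
- mouth (a point): Middle of the sleeve's open mouth, 50 mm above the table, on the axis of a rod lying in the groove; x points along the groove into the sleeve, z up.
- compass: Silver pocket compass, 50 mm in diameter, 12 mm thick, standing loose on the bench's seat beyond the stop, its underside 20 mm above the table; origin at the centre of its underside. Not to be disturbed.
- gimbal: Brass gimbal ring, 80 mm outside, 64 mm inside, 8 mm high, loose on the table; origin at the centre of its underside. Not to be disturbed.
- disc: Black ebony disc, 60 mm in diameter, 8 mm thick, loose on the table; origin at the centre of its underside. Not to be disturbed.
- driver: Jeweller's screwdriver, 130 mm long, wooden handle, lying loose on the table beyond the rest. Not to be disturbed.
There are look-alikes about, which are no part of the job. What is shaped like the rod but green is not meant.

How it is judged:
On the way, in this order (a step that is already met when the one before it is completed fails the run):
1. the rod lies in the groove, red end towards the stop and at least 20 mm short of its mouth (y of red_end in the frame of mouth between -0.004 and 0.004 m and z of red_end in the frame of mouth between -0.004 and 0.004 m and angle between the x axis of rod and the x axis of bench, either way round below 0.06 rad and x of red_end in the frame of mouth between -0.13 and -0.02 m), for 0.2 s.
2. the rod, in the groove, is pressed against the pad in the stop with more than 5 N for 0.4 s (y of red_end in the frame of mouth between -0.004 and 0.004 m and z of red_end in the frame of mouth between -0.004 and 0.004 m and angle between the x axis of rod and the x axis of bench, either way round below 0.06 rad and x of pad_c0 in the frame of red_end below 0.006 m and contact force between rod and stop above 5 N), for 0.4 s.
At the end, for the whole second after the job is handed in: The rod lies at rest in the groove (its red end within 4 mm of the groove's axis line sideways and in height, rod parallel to the groove within 0.06 rad), red end first in the stop, with no more than 2 mm between its red end face and the pad's face (the pad's centre lies 4 mm behind its face) (y of red_end in the frame of mouth between -0.004 and 0.004 m and z of red_end in the frame of mouth between -0.004 and 0.004 m and angle between the x axis of rod and the x axis of bench, either way round below 0.06 rad and x of pad_c0 in the frame of red_end between 0.002 and 0.006 m and linear speed of rod below 0.01 m/s); the robot touches nothing.
It fails at once if the rod presses or knocks on the stop or its pad with more than 15 N (contact force between rod and stop above 15 N).
It fails at once if the compass, gimbal ring, disc or screwdriver is moved by more than 10 mm (distance of any of compass, gimbal, disc, driver from where it was at the start of the episode above 0.01 m).
It also fails if it takes over 67 s, if anything falls off the work surface, if the arm or the gripper's body presses on something with over 40 N, if the wrist force passes 120 N, or if a joint passes its speed limit or range.

## Working session

There is one attempt and no reset: what is moved stays moved. The work goes in short steps, Python scripts to look and compute and a tool call to move; the robot and the scene stay as the last step left them, time stands still between calls to the robot, and variables do not carry over. Pictures are saved under pics/ and viewed, at most 10 in all, crops included, and the job is handed in when it is done.

Besides the shell and the picture viewer there is one more tool, called after ">>>" as name(argument=value, ...), one argument or row to a line, values as JSON. arm_command: Moves the arm, as the interface text tells. Shift numbers are shares of 300 mm and turn numbers shares of pi/4 rad, none past 1 either way. Its arguments: {"type":"object","properties":{"increments":{"type":"string"},"gripper":{"type":"number"}},"required":["increments"]}

```bash
mkdir -p pics
python3 - <<'E'
from bench import r
import cv2
for n in("scene","top"):
    cv2.imwrite(f"pics/{n}0.png",r.snapshot(n)[:,:,::-1]); c=r.calibration(n); print(n,c)
s=r.sense(); print(s)
E
```

```text
scene {'K': array([[377.25783785,   0.        , 314.20144663],
       [  0.        , 377.25783785, 194.55535998],
       [  0.        ,   0.        ,   1.        ]]), 'dist': array([-0.06126694,  0.        ,  0.        ,  0.        ,  0.        ]), 'xyz': array([ 1.39550809, -0.18575562,  0.6429669 ]), 'orientation': array([0.94933263, 0.00368542, 1.46836471])}
top {'K': array([[482.48514759,   0.        , 317.43116179],
       [  0.        , 482.48514759, 203.08040407],
       [  0.        ,   0.        ,   1.        ]]), 'dist': array([0.03481208, 0.        , 0.        , 0.        , 0.        ]), 'xyz': array([ 0.45437922, -0.11187169,  1.20186926]), 'orientation': array([ 0.10427287,  0.00647528, -1.59381017])}
{'time_s': 0.1, 'joint_pos': array([-1.31072084,  0.60002019, -0.00256092,  1.60002912,  0.00178937,
        0.94287404, -0.07980612]), 'dq': array([-0.00040195, -0.00273919, -0.00071433, -0.00207679, -0.00034334,
       -0.00394817, -0.00011238]), 'joint_torque': array([ 4.22047902e-03, -7.66565609e+01,  1.50169205e+00, -2.52933705e+01,
       -5.23430749e-02,  1.36007485e-02,  6.71231373e-05]), 'tool_pos': array([0.23943654, 0.68389077, 0.22587147]), 'eef_rot': array([-3.14026851e+00,  1.06505539e-04,  2.80487783e+00]), 'contact_force': array([-0.13171939, -0.04904812,  0.38070874]), 'torque': array([-0.00627933,  0.01435168,  0.02821048]), 'grip_force': 0.0, 'grip_width': 0.09290698249513167}
```

View pics/top0.png

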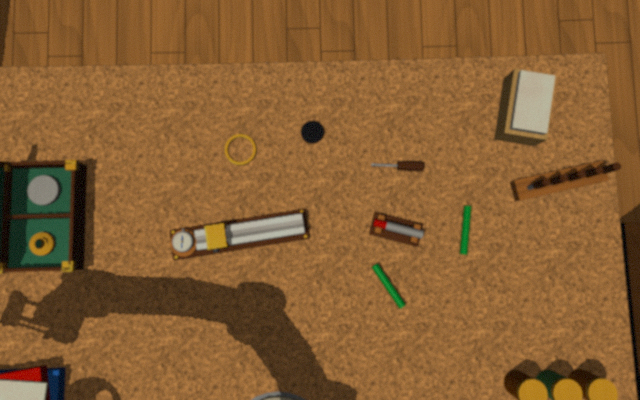

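View pics/scene0.png

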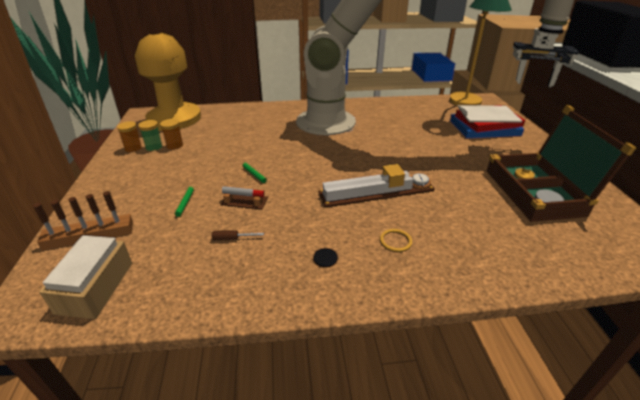

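The top view shows the rod on its rest at about (398,229) with the red end left at (378,224). The bench runs from (308,223) to (172,243), with the brass sleeve at (216,236) and the compass at (183,241). The scene view shows the same rod at (243,193) and the sleeve at (393,175).

```bash
cat > h.py <<'E'
import numpy as np, cv2
from scipy.spatial.transform import Rotation as R
def ray(c,uv):
    p=cv2.undistortPoints(np.array(uv,float).reshape(-1,1,2),c["K"],c["dist"]).reshape(-1,2)
    d=np.c_[p[:,0],-p[:,1],-np.ones(len(p))]@R.from_euler('xyz',c["orientation"]).as_matrix().T
    return np.array(c["xyz"]),d
def plane(c,uv,z):
    o,d=ray(c,uv); return o+d*((z-o[2])/d[:,2])[:,None]
def tri(c1,a,c2,b):
    o1,d1=ray(c1,[a]);o2,d2=ray(c2,[b]);d1=d1[0];d2=d2[0]
    t=np.linalg.lstsq(np.c_[d1,-d2],o2-o1,rcond=None)[0]
    p,q=o1+t[0]*d1,o2+t[1]*d2
    return (p+q)/2,np.linalg.norm(p-q)
def blobs(img,box,lo,hi,mina=8):
    x0,y0,x1,y1=box
    m=cv2.inRange(cv2.cvtColor(img,cv2.COLOR_RGB2HSV),np.array(lo),np.array(hi))
    k=np.zeros_like(m);k[y0:y1,x0:x1]=m[y0:y1,x0:x1]
    out=[]
    for c in cv2.findContours(k,cv2.RETR_EXTERNAL,cv2.CHAIN_APPROX_NONE)[0]:
        a=cv2.contourArea(c)
        if a>=mina: out.append((a,cv2.minAreaRect(c),c))
    return sorted(out,key=lambda t:-t[0])
E
python3 - <<'E'
from h import *
from bench import r
im={n:cv2.imread(f"pics/{n}0.png")[:,:,::-1].copy() for n in("scene","top")}
C={n:r.calibration(n) for n in im}
def show(n,t,box,lo,hi):
    for a,q,c in blobs(im[n],box,lo,hi)[:3]: print(n,t,a,[np.round(v,1) for v in q])
show("top","red",(365,205,430,250),(0,170,110),(6,255,255))
show("scene","red",(215,175,280,210),(0,170,110),(6,255,255))
show("top","steel",(365,205,430,250),(0,0,90),(180,75,255))
show("scene","steel",(215,175,280,210),(0,0,90),(180,75,255))
show("top","brass",(160,200,310,265),(18,150,120),(32,255,255))
show("scene","brass",(370,155,415,190),(15,120,100),(32,255,255))
show("top","bar",(160,200,310,265),(0,0,90),(180,75,255))
for p,z in(((378,224),.034),((423,234),.034),((216,236),.071),((305,224),.045),((229,235),.045),((183,241),.032)): print(p,plane(C["top"],[p],z).round(4))
E
```

```text
top red 60.5 [array([379.3, 223.6]), array([11.7,  6.6]), np.float64(18.4)]
scene red 29.0 [array([258., 192.]), array([ 4., 10.]), np.float64(90.0)]
top steel 224.0 [array([404.4, 230.1]), array([37.1,  7.3]), np.float64(14.0)]
scene steel 108.0 [array([236.6, 189.8]), array([29.4,  4.7]), np.float64(5.7)]
top brass 423.0 [array([215.4, 235.8]), array([24.3, 19.6]), np.float64(80.5)]
top brass 8.0 [array([175.5, 256.5]), array([3., 3.]), np.float64(90.0)]
scene brass 311.5 [array([395. , 173.9]), array([25. , 17.7]), np.float64(69.8)]
scene brass 47.5 [array([376., 171.]), array([ 6., 12.]), np.float64(90.0)]
scene brass 19.0 [array([399., 156.]), array([ 2., 16.]), np.float64(90.0)]
top bar 1500.0 [array([265.5, 228.6]), array([21.5, 76.4]), np.float64(81.0)]
top bar 301.5 [array([182.2, 241.3]), array([19.1, 19.8]), np.float64(45.0)]
top bar 182.5 [array([200. , 239.2]), array([20.9, 10.6]), np.float64(82.4)]
(378, 224) [[ 0.5224 -0.2525  0.034 ]]
(423, 234) [[ 0.4958 -0.3597  0.034 ]]
(216, 236) [[0.5011 0.1317 0.071 ]]
(305, 224) [[ 0.5258 -0.0762  0.045 ]]
(229, 235) [[0.5038 0.1062 0.045 ]]
(183, 241) [[0.4926 0.2196 0.032 ]]
```

>>> arm_command(
  increments="0.17 -0.6 0.25 0;0.17 -0.6 0.25 0;0.17 -0.6 0.25 0;0.17 -0.6 0.25 0;0.17 -0.6 0.25 0",
  gripper=1,
)

```text
time_s: 0.52
tool_pos: [0.2913, 0.5015, 0.3022]
eef_rot: [-3.141, 0.0, 2.804]
contact_force: [0.5, 0.5, 0.5]
grip_width: 0.093
grip_force: 0.0
```

>>> arm_command(
  increments="0.1 -0.64 0 -0.6;0.1 -0.64 0 -0.6;0.1 -0.64 0 -0.6;0.1 -0.64 0 -0.6;0.1 -0.64 0 -0.6",
)

```text
time_s: 0.93
tool_pos: [0.3206, 0.3081, 0.3015]
eef_rot: [-3.14, 0.0, 2.325]
contact_force: [0.5, -0.4, -0.9]
grip_width: 0.0929
grip_force: 0.0
```

>>> arm_command(
  increments="0.4 -0.55 0 -0.6;0.4 -0.55 0 -0.6;0.4 -0.55 0 -0.6;0.4 -0.55 0 -0.6;0.4 -0.55 0 -0.6",
)

```text
time_s: 1.35
tool_pos: [0.4415, 0.1449, 0.3018]
eef_rot: [3.141, 0.0, 1.856]
contact_force: [1.7, 1.0, 1.1]
grip_width: 0.0931
grip_force: 0.0
```

>>> arm_command(
  increments="0.2 -0.4 0 -0.2;0.2 -0.4 0 -0.2;0.2 -0.4 0 -0.2;0.2 -0.4 0 -0.2;0.2 -0.4 0 -0.2",
)

```text
time_s: 1.77
tool_pos: [0.5014, 0.024, 0.3015]
eef_rot: [3.141, 0.001, 1.7]
contact_force: [0.4, 0.8, -0.8]
grip_width: 0.0931
grip_force: 0.0
```

Run:
```python
from bench import r
import cv2,pickle
c=r.calibration("wrist"); im=r.snapshot("wrist")
cv2.imwrite("pics/w1.png",im[:,:,::-1]); pickle.dump(c,open("w1.pkl","wb")); print(c)
```

```text
{'K': array([[284.38396954,   0.        , 319.43206999],
       [  0.        , 284.38396954, 196.54249423],
       [  0.        ,   0.        ,   1.        ]]), 'dist': array([-0.03664521,  0.        ,  0.        ,  0.        ,  0.        ]), 'xyz': array([0.49009372, 0.10755495, 0.45905808]), 'orientation': array([-0.30656813, -0.00032049,  0.12989703])}
```

View pics/w1.png

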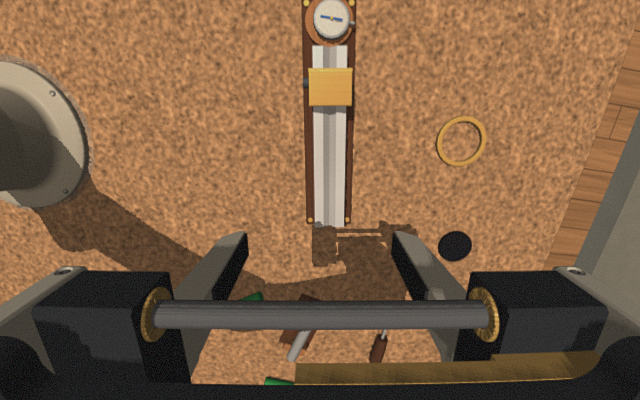

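>>> arm_command(
  increments="0 -0.6 0 -0.2;0 -0.6 0 -0.4;0 -0.6 0 -0.47;0 -0.6 0 -0.47;0 -0.6 0 -0.47",
)

```text
time_s: 2.23
tool_pos: [0.4998, -0.1563, 0.3019]
eef_rot: [3.141, 0.001, 1.333]
contact_force: [0.3, -0.2, -0.7]
grip_width: 0.0928
grip_force: 0.0
```

>>> arm_command(
  increments="0.03 -0.43 0 0;0.03 -0.43 0 0;0.03 -0.43 0 0;0.03 -0.43 0 0;0.03 -0.43 0 0",
)

```text
time_s: 2.65
tool_pos: [0.5094, -0.2826, 0.3012]
eef_rot: [-3.141, 0.0, 1.334]
contact_force: [-1.0, 1.2, -0.7]
grip_width: 0.093
grip_force: 0.0
```

The wrist view shows the bench's bar straight up the image (columns about 312–347, rows 46–227), the brass sleeve at rows 67–106, and the compass at (331,18). The camera looks ahead along tool x, so I'll back off behind the rod to see it.

>>> arm_command(
  increments="-0.12 -0.5 -0.2 0;-0.12 -0.5 -0.2 0;-0.12 -0.5 -0.2 0;-0.12 -0.5 -0.2 0;-0.12 -0.5 -0.2 0",
)

```text
time_s: 3.07
tool_pos: [0.4706, -0.435, 0.2392]
eef_rot: [-3.138, 0.002, 1.332]
contact_force: [-0.4, 0.3, 0.1]
grip_width: 0.0932
grip_force: 0.0
```

Run:
```python
from bench import r
import cv2,pickle
c=r.calibration("wrist"); im=r.snapshot("wrist")
cv2.imwrite("pics/w2.png",im[:,:,::-1]); pickle.dump(c,open("w2.pkl","wb"))
print(r.sense()["tool_pos"])
```

```text
[ 0.47227417 -0.43201845  0.23995672]
```

View pics/w2.png

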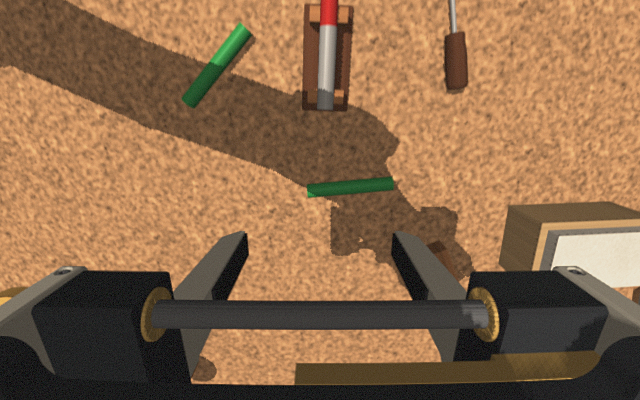

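Wrist view 2: the rod lies up the image at columns 319–338, with its plain end at about (326,108) and the red part at rows 0–22. I'll move 70 mm forward and lower for a second view.

>>> arm_command(
  increments="0.05 0.2 0.1 0;0.05 0.2 0.1 0;0.05 0.2 0.1 0;0.05 0.2 0.1 0;0.05 0.2 0.1 0",
)

```text
time_s: 3.53
tool_pos: [0.4896, -0.3695, 0.2718]
eef_rot: [3.141, -0.001, 1.339]
contact_force: [-0.5, -0.5, -0.2]
grip_width: 0.093
grip_force: 0.0
```

Run:
```python
from bench import r
from h import *
import pickle
c=r.calibration("wrist"); im=r.snapshot("wrist"); s=r.sense()
cv2.imwrite("pics/w3.png",im[:,:,::-1]); pickle.dump(c,open("w3.pkl","wb"))
print(s["tool_pos"],s["eef_rot"])
ct=r.calibration("top"); top=cv2.imread("pics/top0.png")[:,:,::-1].copy()
w2=cv2.imread("pics/w2.png")[:,:,::-1].copy(); c2=pickle.load(open("w2.pkl","rb"))
def info(t,im,box):
    for nm,lo,hi in(("red",(0,170,90),(6,255,255)),("steel",(0,0,70),(180,75,255))):
        for a,q,cc in blobs(im,box,lo,hi)[:1]:
            p=cc[:,0,:].astype(float); m=cv2.moments(cc)
            # edges rows and mid column at each
            b,tp=p[:,1].max(),p[:,1].min()
            mid=lambda y:(p[abs(p[:,1]-y)<1][:,0].min()+p[abs(p[:,1]-y)<1][:,0].max())/2
            print(t,nm,a,"c",round(m["m10"]/m["m00"],1),round(m["m01"]/m["m00"],1),"top",tp,mid(tp+2),"bot",b,mid(b-2), "width",np.round(q[1],1))
info("w2",w2,(300,0,360,112)); info("w3",im,(290,0,370,190))
# bench in w1
w1=cv2.imread("pics/w1.png")[:,:,::-1].copy();info("w1bar",w1,(300,105,360,230))
a,q,cc=blobs(w1,(300,55,360,115),(15,120,100),(32,255,255))[0]; print("w1 brass",cv2.boundingRect(cc),q)
```

```text
[ 0.48906099 -0.37042998  0.27160506] [ 3.14157798e+00 -3.64778050e-04  1.33791744e+00]
w2 red 372.0 c 328.3 11.8 top 0.0 328.0 bot 25.0 328.0 width [25. 17.]
w2 steel 1306.0 c 326.2 66.6 top 26.0 327.5 bot 109.0 324.5 width [17.3 83.4]
w3 red 308.0 c 324.7 79.6 top 68.0 325.0 bot 92.0 324.5 width [14.6 24.1]
w3 steel 907.0 c 322.7 126.8 top 93.0 324.0 bot 162.0 321.5 width [14.7 69. ]
w1bar steel 3727.0 c 329.1 164.7 top 106.0 329.0 bot 227.0 329.0 width [121.  33.]
w1 brass (308, 67, 45, 40) ((330.0, 86.5), (39.0, 44.0), 90.0)
```

View pics/w3.png

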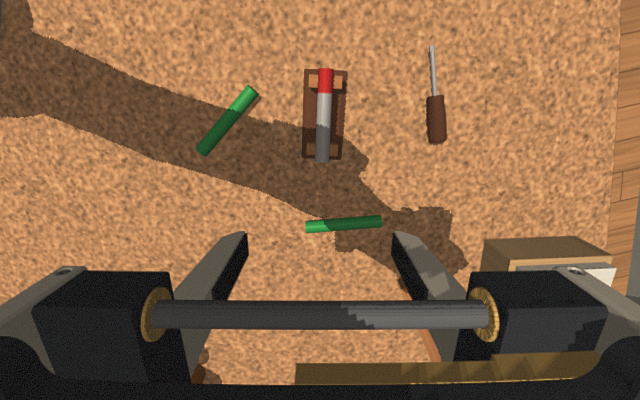

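Wrist view 3 shows the whole rod: red tip at (325,68), colour boundary at row 92.5 and plain end at (322,162). The rest is at columns 303–347. The measurements come next.

Run:
```python
from bench import r
from h import *
import pickle
c1,c2,c3=[pickle.load(open(f"w{i}.pkl","rb")) for i in(1,2,3)]; ct=r.calibration("top")
print("cam2,3",c2["xyz"],c3["xyz"])
print("bnd w2-w3",tri(c2,(327.8,25.5),c3,(324.7,92.5)))
print("bnd top-w3",tri(ct,(384.8,225.3),c3,(324.7,92.5)))
print("plain top-w3",tri(ct,(422.5,234.6),c3,(321.8,162.3)))
print("redend top-w3",tri(ct,(373.8,221.9),c3,(325.2,67.7)))
print("plane w3 z34", plane(c3,[(325.2,67.7),(324.7,92.5),(321.8,162.3)],.034).round(4).tolist())
print("plane w3 z44", plane(c3,[(325.2,67.7),(324.7,92.5),(321.8,162.3)],.044).round(4).tolist())
print("plane top z34", plane(ct,[(373.8,221.9),(422.5,234.6)],.034).round(4).tolist())
# bench: fit edges of bar in w1 (z=.045), each row
w1=cv2.imread("pics/w1.png")[:,:,::-1].copy()
a,q,cc=blobs(w1,(300,105,360,230),(0,0,70),(180,75,255))[0]; p=cc[:,0,:]
L=[];Rr=[]
for y in range(112,222,5):
    x=p[p[:,1]==y][:,0]; L.append((x.min()-.0,y));Rr.append((x.max()+.0,y))
l=plane(c1,L,.045);rr=plane(c1,Rr,.045);m=(l+rr)/2
v,o=np.polyfit(m[:,1],m[:,0],1); print("w1 bench x = %.4f + %.4f y"%(o,v),"yaw",np.pi/2-np.arctan(v),"width",np.linalg.norm(l-rr,axis=1).mean())
print("bar near end, z45",plane(c1,[(329.5,227.5)],.045), "sleeve near edge top z71",plane(c1,[(330,106.5)],.071),"far",plane(c1,[(330,66.5)],.071))
top=cv2.imread("pics/top0.png")[:,:,::-1].copy()
a,q,cc=blobs(top,(160,200,310,265),(0,0,90),(180,75,255))[0]
pp=plane(ct,cc[:,0,:],.045)[:,:2]; print("top bar rect",cv2.minAreaRect(pp.astype(np.float32)))
a,q,cc=blobs(top,(160,200,310,265),(18,150,120),(32,255,255))[0]
print("top sleeve",cv2.minAreaRect(plane(ct,cc[:,0,:],.071)[:,:2].astype(np.float32)))
# heights: sleeve centre top and bar end corner
print("sleeve mid tri",tri(ct,q[0],c1,(330,86.5)))
print("bar end tri",tri(ct,(304.6,224),c1,(329.5,227.5)))
```

```text
cam2,3 [ 0.49078699 -0.35327557  0.39669316] [ 0.50845024 -0.2877802   0.42950667]
bnd w2-w3 (array([ 0.519092  , -0.2714012 ,  0.04518259]), np.float64(0.0004330241668928558))
bnd top-w3 (array([ 0.51978836, -0.27046112,  0.02100928]), np.float64(0.0003946916420794552))
plain top-w3 (array([ 0.49467575, -0.36277503,  0.01736404]), np.float64(0.001657333984942916))
redend top-w3 (array([ 0.52714113, -0.24206257,  0.03802107]), np.float64(0.0006450841579105742))
plane w3 z34 [[0.527, -0.2416, 0.034], [0.5196, -0.271, 0.034], [0.4949, -0.3605, 0.034]]
plane w3 z44 [[0.5265, -0.2428, 0.044], [0.5193, -0.2714, 0.044], [0.4953, -0.3587, 0.044]]
plane top z34 [[0.5277, -0.2425, 0.034], [0.4944, -0.3585, 0.034]]
w1 bench x = 0.5191 + -0.1409 y yaw 1.710732357111931 width 0.046034448931837724
bar near end, z45 [[ 0.52965757 -0.07128375  0.045     ]] sleeve near edge top z71 [[0.50383801 0.10980125 0.071     ]] far [[0.49707756 0.15776455 0.071     ]]
top bar rect ((0.5170717835426331, 0.01883702725172043), (0.05170799791812897, 0.18301846086978912), 7.599728107452393)
top sleeve ((0.5016631484031677, 0.13362963497638702), (0.057025883346796036, 0.045824822038412094), 8.07194709777832)
sleeve mid tri (array([0.5012305 , 0.13453506, 0.06499583]), np.float64(0.001353687678639285))
bar end tri (array([ 0.52837735, -0.07481358,  0.03703964]), np.float64(0.0040758839951460365))
```

>>> arm_command(
  increments="0.073 0.232 -0.2 -0.05;0.073 0.232 -0.4 -0.05;0.073 0.232 -0.55 -0.05;0.073 0.232 -0.63 -0.05;0.073 0.232 -0.63 -0.05",
)

```text
time_s: 4.0
tool_pos: [0.5103, -0.3018, 0.0826]
eef_rot: [3.141, 0.0, 1.297]
contact_force: [-0.2, -0.7, -0.8]
grip_width: 0.093
grip_force: 0.0
```

Run:
```python
from bench import r
from h import *
im=r.snapshot("wrist"); s=r.sense(); cv2.imwrite("pics/w4.png",im[:,:,::-1])
print(s["tool_pos"],s["eef_rot"])
```

```text
[ 0.50778271 -0.29841042  0.07531671] [-3.13201148e+00 -1.77025812e-03  1.29858045e+00]
```

View pics/w4.png

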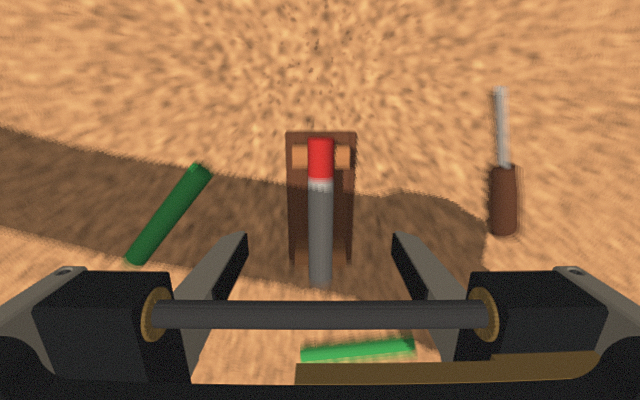

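Wrist view 4 is slightly blurred. The rod is centred between the fingers (columns 308–332, red tip at row 138). I'll let the arm settle, then descend.

>>> arm_command(
  increments="0 0 0 0;0 0 0 0;0 0 0 0;0 0 0 0;0 0 0 0",
)

```text
time_s: 4.47
tool_pos: [0.5112, -0.3034, 0.0865]
eef_rot: [3.138, 0.001, 1.296]
contact_force: [0.5, -0.5, 0.0]
grip_width: 0.0931
grip_force: 0.0
```

>>> arm_command(
  increments="0 0 -0.04 0;0 0 -0.08 0;0 0 -0.11 0;0 0 -0.14 0;0 0 -0.14 0",
)

```text
time_s: 4.88
tool_pos: [0.5094, -0.3018, 0.04]
eef_rot: [-3.138, -0.001, 1.297]
contact_force: [-0.8, 0.4, 0.2]
grip_width: 0.093
grip_force: 0.0
```

>>> arm_command(
  increments="0 0 0 0;0 0 0 0;0 0 0 0;0 0 0 0;0 0 0 0",
)

```text
time_s: 5.3
tool_pos: [0.5106, -0.3025, 0.0427]
eef_rot: [3.141, 0.0, 1.297]
contact_force: [0.1, -0.1, 0.0]
grip_width: 0.0927
grip_force: 0.0
```

>>> arm_command(
  increments="0 0 -0.006 0;0 0 -0.01 0;0 0 -0.01 0;0 0 -0.01 0;0 0 -0.01 0",
)

```text
time_s: 5.72
tool_pos: [0.5104, -0.3024, 0.0393]
eef_rot: [-3.142, 0.0, 1.297]
contact_force: [-0.5, -0.3, -0.2]
grip_width: 0.0925
grip_force: 0.0
```

>>> arm_command(
  increments="0 0 0 0;0 0 0 0;0 0 0 0;0 0 0 0;0 0 0 0",
  gripper=0,
)

```text
time_s: 6.13
tool_pos: [0.5104, -0.3024, 0.0393]
eef_rot: [3.142, 0.0, 1.297]
contact_force: [0.4, 0.6, -0.6]
grip_width: 0.0642
grip_force: 0.0
```

>>> arm_command(
  increments="0 0 0 0;0 0 0 0;0 0 0 0;0 0 0 0;0 0 0 0",
)

```text
time_s: 6.55
tool_pos: [0.5104, -0.3024, 0.0393]
eef_rot: [3.142, 0.0, 1.297]
contact_force: [0.6, 0.2, 0.5]
grip_width: 0.0312
grip_force: 0.0
```

>>> arm_command(
  increments="0 0 0 0;0 0 0 0;0 0 0 0;0 0 0 0;0 0 0 0",
)

```text
time_s: 6.97
tool_pos: [0.5108, -0.3026, 0.0394]
eef_rot: [3.141, 0.0, 1.297]
contact_force: [2.0, -0.6, -0.7]
grip_width: 0.0191
grip_force: 30.0
```

>>> arm_command(
  increments="0 0 0.05 0;0 0 0.1 0;0 0 0.15 0;0 0 0.2 0;0 0 0.2 0",
)

```text
time_s: 7.38
tool_pos: [0.5109, -0.303, 0.1015]
eef_rot: [3.139, 0.0, 1.297]
contact_force: [0.8, -0.5, -1.5]
grip_width: 0.0193
grip_force: 30.0
```

>>> arm_command(
  increments="0 0.12 0 0.11;0 0.24 0 0.22;0 0.36 0 0.33;0 0.48 0 0.44;0 0.58 0 0.527",
)

```text
time_s: 7.8
tool_pos: [0.5095, -0.1258, 0.0986]
eef_rot: [-3.14, -0.001, 1.716]
contact_force: [0.3, 0.2, -1.0]
grip_width: 0.0193
grip_force: 30.0
```

>>> arm_command(
  increments="0.018 0.12 0 0;0.018 0.24 0 0;0.018 0.35 0 0;0.018 0.44 0 0;0.018 0.488 0 0",
)

```text
time_s: 8.22
tool_pos: [0.5149, 0.0219, 0.0984]
eef_rot: [-3.14, -0.001, 1.715]
contact_force: [-0.0, -0.6, -1.2]
grip_width: 0.0195
grip_force: 30.0
```

>>> arm_command(
  increments="0 0 0 0;0 0 0 0;0 0 0 0;0 0 0 0;0 0 0 0",
)

```text
time_s: 8.63
tool_pos: [0.5157, 0.0166, 0.0993]
eef_rot: [-3.141, 0.0, 1.709]
contact_force: [-0.4, -0.2, 0.2]
grip_width: 0.0191
grip_force: 30.0
```

Run:
```python
from bench import r
from h import *
import pickle
c=r.calibration("wrist"); im=r.snapshot("wrist"); s=r.sense(); cv2.imwrite("pics/w5.png",im[:,:,::-1]); pickle.dump(c,open("w5.pkl","wb"))
print(s["tool_pos"],s["eef_rot"],s["contact_force"])
for nm,lo,hi in(("red",(0,170,90),(6,255,255)),("brass",(15,120,100),(32,255,255))):
    for a,q,cc in blobs(im,(200,0,440,235),lo,hi,60)[:2]: print(nm,a,cv2.boundingRect(cc),q)
```

```text
[0.51580942 0.01674924 0.09931548] [3.14157446e+00 3.40698535e-04 1.70879259e+00] [ 0.21692892  0.46253769 -0.29220676]
red 1624.5 (304, 146, 32, 56) ((319.4999694824219, 173.49998474121094), (54.99999237060547, 30.999996185302734), 90.0)
brass 7651.5 (273, 5, 99, 86) ((322.0, 47.5), (85.0, 98.0), 90.0)
```

View pics/w5.png

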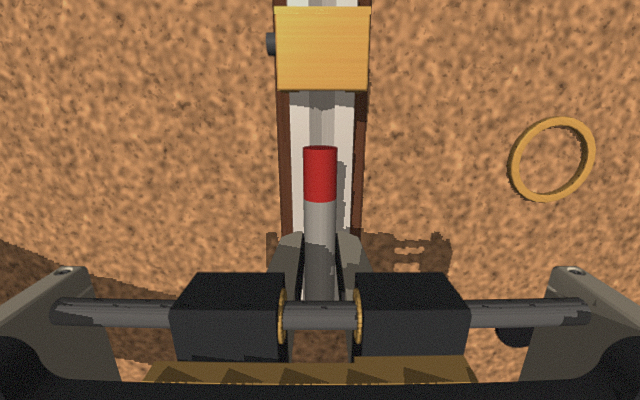

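Wrist view 5 shows the rod held level over the groove with its red tip at (320,147). The sleeve mouth edge is at row 91 and the bar runs along columns 288–355. I'll measure the lateral error.

Run:
```python
from h import *
import pickle
c=pickle.load(open("w5.pkl","rb")); im=cv2.imread("pics/w5.png")[:,:,::-1].copy()
hsv=cv2.cvtColor(im,cv2.COLOR_RGB2HSV); M=[]
for y in range(100,142,4):
    x=np.where(hsv[y,270:380,1]<75)[0]+270; l,rr=plane(c,[(x.min()-.5,y),(x.max()+.5,y)],.045); M.append(np.r_[(l+rr)/2,np.linalg.norm(l-rr)])
M=np.array(M); print(M[:,[0,1,3]].round(4)[::3]); m=M[:,:2].mean(0)
d=np.array([-.1395,.990]); n=np.array([-d[1],d[0]])
s=plane(c,[(273,90.5),(371.5,90.5)],.071); mouth=s.mean(0)[:2]; print("mouth",mouth,np.linalg.norm(s[0]-s[1]))
axis=np.array([.094])
tcp=np.array([.5158,.01675]); zr=.0993-.005
tip=plane(c,[(320,146.5),(319.8,200)],zr+.0097)[:, :2]; print("tip, bnd",tip)
b=plane(c,[(319.7,170)],zr+.01)[0,:2]
for nm,p in(("bar",m),("tcp",tcp),("tip",tip[0]),("w1line",np.array([.5191,0])),("red mid",b)): print(nm,"lateral to mouth",(p-mouth)@n*1e3,"along",(p-mouth)@d*1e3)
```

```text
[[0.5049 0.105  0.0461]
 [0.506  0.0969 0.0466]
 [0.5069 0.0885 0.0464]
 [0.5081 0.08   0.0469]]
mouth [0.50409952 0.10998039] 0.06074556652164198
tip, bnd [[0.50683639 0.07996606]
 [0.51090783 0.05013446]]
bar lateral to mouth 0.13543187877016 along -18.915685018030686
tcp lateral to mouth 1.4221633270823977 along -93.93030632389396
tip lateral to mouth 1.4774935116149737 along -30.095988553008937
w1line lateral to mouth 0.49178832708242837 along -110.97315632389396
red mid lateral to mouth 1.649638067593313 along -42.83809489988395
```

>>> arm_command(
  increments="0.004 0 -0.03 0;0.004 0 -0.07 0;0.004 0 -0.1 0;0.004 0 -0.12 0;0.004 0 -0.13 0",
)

```text
time_s: 9.1
tool_pos: [0.5166, 0.0177, 0.0591]
eef_rot: [-3.14, 0.0, 1.71]
contact_force: [-0.4, -1.0, -1.3]
grip_width: 0.019
grip_force: 30.0
```

>>> arm_command(
  increments="0 0 0 0;0 0 0 0;0 0 0 0;0 0 -0.004 0;0 0 -0.007 0",
)

```text
time_s: 9.52
tool_pos: [0.5173, 0.0181, 0.0585]
eef_rot: [3.141, 0.0, 1.711]
contact_force: [-0.3, 0.2, -1.6]
grip_width: 0.0191
grip_force: 30.0
```

>>> arm_command(
  increments="0 0 -0.002 0;0 0 -0.004 0;0 0 -0.006 0;0 0 -0.006 0;0 0 -0.006 0",
)

```text
time_s: 9.93
tool_pos: [0.517, 0.018, 0.0564]
eef_rot: [-3.142, 0.0, 1.711]
contact_force: [-0.2, -0.6, -0.2]
grip_width: 0.0195
grip_force: 30.0
```

>>> arm_command(
  increments="0 0 -0.002 0;0 0 -0.004 0;0 0 -0.004 0;0 0 -0.004 0;0 0 -0.004 0",
)

```text
time_s: 10.35
tool_pos: [0.5169, 0.018, 0.0553]
eef_rot: [-3.142, -0.0, 1.711]
contact_force: [-0.4, -0.1, 2.6]
grip_width: 0.019
grip_force: 30.0
```

>>> arm_command(
  increments="0 0 -0.002 0;0 0 -0.003 0;0 0 -0.003 0;0 0 -0.003 0;0 0 -0.003 0",
)

```text
time_s: 10.77
tool_pos: [0.5169, 0.018, 0.0552]
eef_rot: [3.141, -0.001, 1.711]
contact_force: [-3.6, 0.2, 16.0]
grip_width: 0.0185
grip_force: 30.0
```

>>> arm_command(
  increments="0 0 0.001 0;0 0 0.002 0;0 0 0.0023 0;0 0 0.0023 0;0 0 0.0023 0",
)

```text
time_s: 11.18
tool_pos: [0.5169, 0.018, 0.0553]
eef_rot: [3.142, -0.0, 1.711]
contact_force: [-2.1, -0.1, 8.0]
grip_width: 0.0195
grip_force: 30.0
```

>>> arm_command(
  increments="0 0 0 0;0 0 0 0;0 0 0 0;0 0 0 0;0 0 0 0",
  gripper=0.208,
)

```text
time_s: 11.6
tool_pos: [0.5169, 0.018, 0.0552]
eef_rot: [-3.142, -0.0, 1.711]
contact_force: [-1.2, -0.4, 8.0]
grip_width: 0.0193
grip_force: 7.8
```

>>> arm_command(
  increments="0 0 0.001 0;0 0 0.0018 0;0 0 0.0018 0;0 0 0.0018 0;0 0 0.0018 0",
  gripper=0.2095,
)

```text
time_s: 12.02
tool_pos: [0.517, 0.018, 0.0555]
eef_rot: [-3.142, 0.0, 1.711]
contact_force: [-0.3, 0.1, -0.4]
grip_width: 0.0195
grip_force: 5.9
```

>>> arm_command(
  increments="0 0 0 0;0 0 0 0;0 0 0 0;0 0 0 0;0 0 0 0",
)

```text
time_s: 12.43
tool_pos: [0.5171, 0.018, 0.0555]
eef_rot: [3.142, 0.0, 1.711]
contact_force: [0.1, -0.6, -0.4]
grip_width: 0.0194
grip_force: 5.9
```

>>> arm_command(
  increments="-0.0014 0.01 0 0;-0.0028 0.02 0 0;-0.0042 0.03 0 0;-0.0056 0.04 0 0;-0.0070 0.05 0 0",
)

```text
time_s: 12.85
tool_pos: [0.5149, 0.0335, 0.0555]
eef_rot: [3.142, 0.0, 1.711]
contact_force: [0.5, -0.3, -1.1]
grip_width: 0.0195
grip_force: 5.9
```

>>> arm_command(
  increments="-0.0014 0.01 0 0;-0.0028 0.02 0 0;-0.0042 0.03 0 0;-0.0056 0.04 0 0;-0.0070 0.05 0 0",
)

```text
time_s: 13.27
tool_pos: [0.5128, 0.0483, 0.0556]
eef_rot: [3.142, 0.0, 1.711]
contact_force: [-0.3, 0.0, -0.7]
grip_width: 0.0192
grip_force: 5.9
```

Run:
```python
from bench import r
from h import *
c=r.calibration("wrist"); im=r.snapshot("wrist"); s=r.sense(); cv2.imwrite("pics/w6.png",im[:,:,::-1])
print(s["tool_pos"],s["contact_force"],s["grip_force"])
for nm,lo,hi in(("red",(0,170,90),(6,255,255)),("brass",(15,120,100),(32,255,255))):
    for a,q,cc in blobs(im,(200,0,440,235),lo,hi,60)[:2]: print(nm,a,cv2.boundingRect(cc))
a,q,cc=blobs(im,(200,0,440,235),(0,170,90),(6,255,255),60)[0];x,y,w,h=cv2.boundingRect(cc)
d=np.array([-.1395,.990]); n=np.array([-d[1],d[0]]);m=np.array([.5041,.110])
p=plane(c,[(x+w/2-.5,y+h-.5),(x+w/2-.5,y-.5)],.060)[:,:2]; print("bnd,top edge of red: along,lat mm",((p-m)@d*1e3).round(1),((p-m)@n*1e3).round(1))
```

```text
[0.51265354 0.04898652 0.05550174] [-0.5740981   0.62594121 -0.74098426] 5.892227590084076
red 1366.0 (304, 152, 32, 50)
brass 11407.5 (259, 48, 127, 104)
bnd,top edge of red: along,lat mm [-29.4  -1. ] [0.4 0.4]
```

>>> arm_command(
  increments="-0.0007 0.005 0 0;-0.0014 0.01 0 0;-0.0019 0.014 0 0;-0.0024 0.017 0 0;-0.0026 0.019 0 0",
  gripper=0.211,
)

```text
time_s: 13.73
tool_pos: [0.512, 0.0537, 0.0555]
eef_rot: [-3.142, 0.0, 1.711]
contact_force: [-0.2, 0.0, -1.3]
grip_width: 0.0198
grip_force: 4.1
```

>>> arm_command(
  increments="-0.0002 0.0015 0 0;-0.0004 0.003 0 0;-0.0006 0.0045 0 0;-0.0008 0.006 0 0;-0.001 0.0075 0 0",
)

```text
time_s: 14.15
tool_pos: [0.5117, 0.0559, 0.0555]
eef_rot: [-3.142, 0.0, 1.711]
contact_force: [0.2, -0.6, -0.6]
grip_width: 0.0197
grip_force: 4.1
```

>>> arm_command(
  increments="-0.0002 0.0015 0 0;-0.0004 0.003 0 0;-0.0006 0.0045 0 0;-0.0008 0.006 0 0;-0.001 0.0075 0 0",
)

```text
time_s: 14.57
tool_pos: [0.5114, 0.0582, 0.0555]
eef_rot: [-3.142, 0.0, 1.711]
contact_force: [-0.1, 0.6, -1.6]
grip_width: 0.0197
grip_force: 4.1
```

>>> arm_command(
  increments="-0.0002 0.0015 0 0;-0.0004 0.003 0 0;-0.0006 0.0045 0 0;-0.0008 0.006 0 0;-0.001 0.0075 0 0",
)

```text
time_s: 14.98
tool_pos: [0.5111, 0.0605, 0.0555]
eef_rot: [-3.142, 0.0, 1.711]
contact_force: [-0.4, 0.3, -0.9]
grip_width: 0.0201
grip_force: 4.1
```

>>> arm_command(
  increments="-0.0002 0.0015 0 0;-0.0004 0.003 0 0;-0.0006 0.0045 0 0;-0.0008 0.006 0 0;-0.001 0.0075 0 0",
)

```text
time_s: 15.4
tool_pos: [0.5108, 0.0627, 0.0555]
eef_rot: [3.142, 0.0, 1.711]
contact_force: [1.1, 0.3, -0.1]
grip_width: 0.0196
grip_force: 4.1
```

>>> arm_command(
  increments="-0.0002 0.0015 0 0;-0.0004 0.003 0 0;-0.0006 0.0045 0 0;-0.0008 0.006 0 0;-0.001 0.0075 0 0",
)

```text
time_s: 15.82
tool_pos: [0.5106, 0.0642, 0.0556]
eef_rot: [3.141, 0.001, 1.71]
contact_force: [-0.4, -5.2, -0.6]
grip_width: 0.0198
grip_force: 4.1
```

>>> arm_command(
  increments="-0.0002 0.0015 0 0;-0.0004 0.003 0 0;-0.0006 0.0045 0 0;-0.0008 0.006 0 0;-0.001 0.0075 0 0",
)

```text
time_s: 16.23
tool_pos: [0.5105, 0.0658, 0.0556]
eef_rot: [3.141, 0.002, 1.709]
contact_force: [0.8, -6.4, 0.2]
grip_width: 0.0196
grip_force: 4.0
```

>>> arm_command(
  increments="0 0 0 0;0 0 0 0;0 0 0 0;0 0.0005 0 0;0 0.001 0 0",
  gripper=0.208,
)

```text
time_s: 16.65
tool_pos: [0.5105, 0.0658, 0.0556]
eef_rot: [3.141, 0.002, 1.709]
contact_force: [-0.1, -8.4, -1.5]
grip_width: 0.0197
grip_force: 7.8
```

>>> arm_command(
  increments="0 0.0007 0 0;0 0.0007 0 0;0 0.0007 0 0;0 0.0007 0 0;0 0.0007 0 0",
)

```text
time_s: 17.07
tool_pos: [0.5105, 0.0658, 0.0556]
eef_rot: [3.141, 0.002, 1.709]
contact_force: [1.4, -7.6, -0.7]
grip_width: 0.0197
grip_force: 7.8
```

>>> arm_command(
  increments="0 0 0 0;0 0 0 0;0 0 0 0;0 0 0 0;0 0 0 0",
)

```text
time_s: 17.48
tool_pos: [0.5105, 0.0659, 0.0556]
eef_rot: [3.141, 0.002, 1.709]
contact_force: [0.9, -7.9, -1.1]
grip_width: 0.0194
grip_force: 7.8
```

>>> arm_command(
  increments="0 0 0 0;0 0 0 0;0 0 0 0;0 0 0 0;0 0 0 0",
)

```text
time_s: 17.9
tool_pos: [0.5105, 0.0659, 0.0556]
eef_rot: [3.141, 0.002, 1.709]
contact_force: [0.8, -7.0, 0.8]
grip_width: 0.0195
grip_force: 7.8
```

>>> arm_command(
  increments="0 0.0006 0 0;0 0.0012 0 0;0 0.0012 0 0;0 0.0012 0 0;0 0.0012 0 0",
)

```text
time_s: 18.32
tool_pos: [0.5105, 0.0659, 0.0556]
eef_rot: [3.141, 0.002, 1.709]
contact_force: [0.8, -9.5, -1.0]
grip_width: 0.02
grip_force: 7.8
```

>>> arm_command(
  increments="0 0 0 0;0 0 0 0;0 0 0 0;0 0 0 0;0 0 0 0",
)

```text
time_s: 18.73
tool_pos: [0.5105, 0.0659, 0.0556]
eef_rot: [3.141, 0.002, 1.708]
contact_force: [0.9, -9.3, -0.7]
grip_width: 0.0193
grip_force: 7.8
```

>>> arm_command(
  increments="0 0 0 0;0 0 0 0;0 0 0 0;0 0 0 0;0 0 0 0",
)

```text
time_s: 19.15
tool_pos: [0.5105, 0.0659, 0.0556]
eef_rot: [3.141, 0.002, 1.709]
contact_force: [1.0, -8.7, -0.4]
grip_width: 0.02
grip_force: 7.8
```

>>> arm_command(
  increments="0 0 0 0;0 0 0 0;0 0 0 0;0 0 0 0;0 0 0 0",
)

```text
time_s: 19.57
tool_pos: [0.5105, 0.0659, 0.0556]
eef_rot: [3.141, 0.002, 1.708]
contact_force: [0.2, -8.8, -0.2]
grip_width: 0.0198
grip_force: 7.8
```

>>> arm_command(
  increments="0 -0.001 0 0;0 -0.002 0 0;0 -0.003 0 0;0 -0.0036 0 0;0 -0.0036 0 0",
)

```text
time_s: 19.98
tool_pos: [0.5105, 0.0658, 0.0556]
eef_rot: [3.141, 0.001, 1.709]
contact_force: [-0.6, -5.6, 0.4]
grip_width: 0.0195
grip_force: 7.8
```

>>> arm_command(
  increments="0 -0.001 0 0;0 -0.002 0 0;0 -0.0025 0 0;0 -0.0025 0 0;0 -0.0025 0 0",
)

```text
time_s: 20.4
tool_pos: [0.5105, 0.0658, 0.0556]
eef_rot: [3.141, 0.001, 1.71]
contact_force: [0.2, -5.2, -1.5]
grip_width: 0.0198
grip_force: 7.8
```

>>> arm_command(
  increments="0 0 0 0;0 0 0 0;0 0 0 0;0 0 0 0;0 0 0 0",
  gripper=0.5,
)

```text
time_s: 20.82
tool_pos: [0.5101, 0.0667, 0.0556]
eef_rot: [-3.141, -0.0, 1.711]
contact_force: [-0.1, -0.8, 0.5]
grip_width: 0.0447
grip_force: 0.0
```

>>> arm_command(
  increments="0 0 0 0;0 0 0.02 0;0 0 0.06 0;0 0 0.12 0;0 0 0.2 0",
)

```text
time_s: 21.23
tool_pos: [0.5094, 0.066, 0.1156]
eef_rot: [-3.139, 0.0, 1.71]
contact_force: [-0.1, -0.8, 0.5]
grip_width: 0.0468
grip_force: 0.0
```

>>> arm_command(
  increments="0.03 -0.25 0.2 0;0.03 -0.25 0.2 0;0.03 -0.25 0.2 0;0.03 -0.25 0.2 0;0.03 -0.25 0.2 0",
)

```text
time_s: 21.65
tool_pos: [0.5192, -0.0085, 0.1758]
eef_rot: [3.141, -0.001, 1.71]
contact_force: [-0.1, 1.1, -0.3]
grip_width: 0.0465
grip_force: 0.0
```

>>> arm_command(
  increments="0 0 0 0;0 0 0 0;0 0 0 0;0 0 0 0;0 0 0 0",
)

```text
time_s: 22.07
tool_pos: [0.519, -0.0083, 0.175]
eef_rot: [-3.141, 0.0, 1.712]
contact_force: [0.6, -0.6, 0.0]
grip_width: 0.0464
grip_force: 0.0
```

Run:
```python
from bench import r
from h import *
c=r.calibration("wrist"); im=r.snapshot("wrist"); s=r.sense(); cv2.imwrite("pics/w7.png",im[:,:,::-1])
print(s["tool_pos"],s["contact_force"])
a,q,cc=blobs(im,(200,0,440,235),(0,170,90),(6,255,255),30)[0];x,y,w,h=cv2.boundingRect(cc)
d=np.array([-.1395,.990]); n=np.array([-d[1],d[0]]);m=np.array([.5041,.110])
p=plane(c,[(x+w/2-.5,y+h-.5)],.060)[:,:2]; print("bnd",(x,y,w,h),((p-m)@d*1e3).round(1),((p-m)@n*1e3).round(1))
```

```text
[ 0.5190603  -0.00841499  0.17512651] [-1.35060438 -0.36899696 -0.46421813]
bnd (312, 65, 20, 18) [-13.7] [0.5]
```

View pics/w7.png

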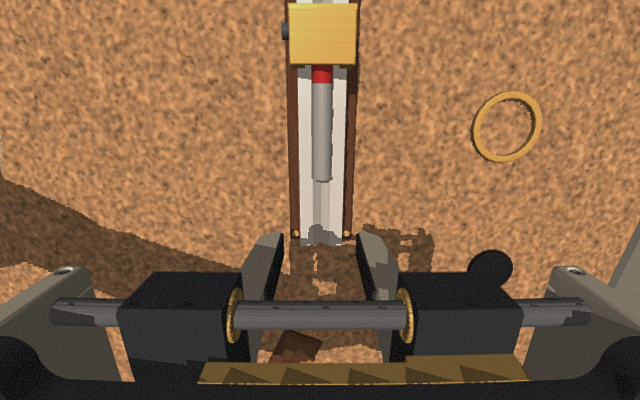

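Wrist view 7 shows the rod lying straight in the groove, its red part entering the sleeve at (322,65). The tip is about 16 mm inside the mouth, which matches where contact was felt. The gripper is clear of everything.

```bash
python3 -c "
from bench import r
print(r.close_job())"
```

```text
the job is handed in; nothing more can be done
None
```

The rod lies in the V-groove with its red end against the pad, about 16 mm inside the mouth. I held it there for over a second with a measured push of about 9 N, kept the gripper clear of the other pieces, and handed the job in; it gave back no verdict.

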